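Shut the cartridge cover and turn on the table gas stove

ROBOT

A 6-joint arm with a two-finger parallel gripper is mounted at the origin on the work surface; the furniture and walls round the work are solid. World frame = base frame: x ahead of the robot, y to its left, z up, the work surface at z = 0. Lengths are in m, angles in rad, forces in N, time in s.
With the tool pointing down it reaches from about 0.35 to 0.775 m from the base axis. Payload 5.5 kg.
Tool frame: the origin (TCP) lies between the finger pads; the fingertips stand 11 mm ahead of it and the grasp point (between the pads) lies 8 mm behind it; z points along the fingers, y is the direction in which the jaws open and shut (so a half turn about z gives the same grasp; the last joint's range is limited). The gripper opens to 85 mm and grips with 20 to 120 N. Pads are 22 mm wide; open, the fingers measure 114 mm over their backs; the gripper's body (76 mm by 85 mm) begins 54 mm behind the grasp point. The pads swing forward as they close: fully open they stand 13 mm farther back than shut.
Start: joints at [-0.14, 0.313, 0.046, 1.304, 0, 1.431], TCP at [0.575, -0, 0.242] pointing down, gripper open.
Joint ranges: [-2.76, 2.76], [-0.86, 1.69], [-1.03, 1.26], [-2.2, 2.34], [-1.47, 1.5], [-3.14, 3.14]. Speed limits (rad/s): [2.57, 2.57, 3.14, 3.14, 3.14, 3.14].

INTERFACE

Orientations are given as a unit quaternion [x, y, z, w].
In Python, from cell import read_state, grab_frame, camera_model, close_job gives the robot as it stands. The module is installed in compiled form; this text tells all that it offers.
- The arm moves only by the tool apply_moves, never from a script. Its argument "commands" is a list of rows, each a list of 3 entries, a list of its own where there are three numbers: the opening, from 0 (shut) to 1 (fully open), then the shift along the tool's x, y, z in cm, then the turn, a rotation vector about the tool's x, y, z in rad. A call has exactly 5 rows; each row shifts and turns the commanded pose from where the row before left it, along the tool's axes as they then stand; what a row does not reach is not made up. A row lasts 1/8 s, in which the tool goes at most 62.5 mm and 10.7 degrees, less where a joint would pass 70% of its speed; a pose out of reach is approached as far as the arm can. A call with a gripper value outside its range is refused whole. The fingers move at their own pace and stop on an object; "force" is the grip in N (left out, the last holds). Time passes only in rows, so rows that do not move let the fingers close, or fill a call up. It gives the time, the measured TCP pose, the force and the opening at its end, in the units of the state.
- read_state(): the state, without advancing time (a new reading comes with each control period).
- grab_frame(name): name is "scene" or "side" or "wrist"; returns the picture (400x640x3 uint8, red, green, blue); there is no depth.
- camera_model(name): a dict with "fx", "fy", "cx", "cy" (pixels), "extrinsics" (4x4, takes a point from camera to world coordinates); the wrist camera has in their place "hand_eye" (4x4, takes a point from camera to tool coordinates, whose origin is the TCP and whose axes are the flange's). Camera axes: x right, y up, looking along -z (the intrinsics and any distortion apply to the point x, -y, -z); pixel columns grow to the right and rows downward; lengths in m; the calibration is good to about 2 mm. A picture is of the moment at which its call begins: read the wrist's pose just before it. camera_model takes no time and is no camera call.
- close_job(): hands the job in, once; it reports no verdict.
The state is a dict: "time_s": time; "joints": joint angles; "qd": joint speeds; "joint_torque": joint torques, N m; "position": TCP position; "orientation": TCP orientation; "ft_force": force on the tool from outside, world axes, zero at the start; "wrist_torque": the same for the moment, N m; "finger_gap": opening from 0.0 (shut) to 1.0 (fully open).
Only numpy, scipy, OpenCV 4.12 (cv2) and the standard library are available. Lean on these libraries where they do the work, as an engineer would, in place of code of your own. Each camera call takes 0.05 s, during which the arm holds its last target.

TASK

Fold the open cartridge cover of the portable gas stove fully shut first. Then push the control knob in, turn it anticlockwise past its safety stop all the way to the end of its travel, and let go so that it springs back out. Leave the jar, tin and pot near the stove where they stand.

Things in the scene. Friction and masses are not known exactly. Their poses are not given: they have to be found in the camera images.
- stove: grey one-burner gas stove, 250 mm deep (x), 300 mm wide (y), top 89 mm high, pan supports 109 mm; fixed. Origin: centre of its footprint on the table; x points from front to back, y to its left seen from the front, z up. The front control panel slopes: its normal is 35 degrees from vertical, leaning to -x. Burner on the left, cartridge bay with cover on the right (-y), knob in front of it.
- knob_grip (a point): centre of the knob's grip bar, on the knob's axis, 24 mm out from the panel while out. Black knob: disc 46 mm across reaching 12 mm out, and across it a straight bar 12 mm thick, 43 mm long, 11 to 36 mm out from the panel. z: knob's axis out of the panel; x: along the bar to the end with the white line (up the slope when off); y: across the bar; x, y turn with the knob.
- gas_knob (a joint): turn of the knob, rad: 0 off (starts at 0 to 0.2), growing anticlockwise seen looking at the panel, 1.4 at its end stop. With the knob out a safety stop blocks it at about 0.3; pressed in over 4.5 mm it passes beneath the stop and is past it at 1.0, where it can come out again. Friction 0.03 N m; it stays where left.
- gas_push (a joint): how far the knob is pressed in along its axis, m: 0 out, 0.008 fully in. The spring needs about 7 N to start and 11 N fully in, and pushes it back out when it is let go.
- cartridge_cover (a joint): angle of the cover in rad: 0 shut, lying flat; grows as it opens upwards; starts between 1.0 and 1.4. The hinge is stiff (0.12 N m), so the cover stays at any angle.
- cover_hinge (a point): middle of the cover's hinge line, 89 mm above the table, between burner and bay; the line runs along the stove's x axis. It does not move.
- cover_edge (a point): middle of the cover's free edge, 102 mm from the hinge line. The cover is a flat grey plate, 150 mm along the hinge, 6 mm thick, its mid-plane on the hinge line. Shut, it lies level from the hinge towards the stove's right side (-y). Open, it stands up from the hinge, leaning to the right, its outer face towards the burner.
- jam_jar: jar with a yellow lid and red filling, 59 mm across, 85 mm high, in front of the stove; origin at its underside; bystander
- fruit_tin: low tin, 75 mm across, 58 mm high, behind the stove; origin at its underside; bystander
- yoghurt_pot: pale tapered pot, 72 mm across, 72 mm high, behind the stove; origin at its underside; bystander

How it is judged:
By the outcome, as a careful person would: the job done as asked, in the order asked, and still so for the second after the job is handed in, with the robot touching nothing.
It also fails if it takes over 48 s, if anything falls off the work surface, if the arm or the gripper's body presses on something with over 40 N, if the wrist force passes 120 N, or if a joint passes its speed limit or range.

## Working session

There is one attempt and no reset: what is moved stays moved. The work goes in short steps, Python scripts to look and compute and a tool call to move; the robot and the scene stay as the last step left them, time stands still between calls to the robot, and variables do not carry over. Pictures are saved under pics/ and viewed, and the job is handed in when it is done.

Besides the shell and the picture viewer there is one more tool, called after "Emit:" in YAML: its name, and indented under it one key for each argument. apply_moves: Moves the arm, as the interface text tells. Its arguments: {"type":"object","properties":{"commands":{"type":"array"},"force":{"type":"number"}},"required":["commands"]}

```bash
mkdir -p pics; python3 - <<'E'
from cell import *
import cv2
print(read_state())
for n in ["scene","side","wrist"]:
    print(n,camera_model(n))
    cv2.imwrite(f"pics/{n}0.png",grab_frame(n)[:,:,::-1])
E
```

```text
{'time_s': 0.0, 'joints': array([-1.39585305e-01,  3.13981770e-01,  4.49509558e-02,  1.30357329e+00,
        4.37415980e-06,  1.43121356e+00]), 'qd': array([ 7.86804518e-04, -2.84134434e-05,  1.17778951e-04, -4.27132237e-04,
        9.69308776e-04, -1.19030102e-04]), 'joint_torque': array([-2.90074182e-03, -4.80629075e+01,  2.98531097e+01,  1.95313990e-02,
       -3.83516899e-04, -4.27451073e-05]), 'position': array([5.74506782e-01, 6.93948717e-05, 2.41407978e-01]), 'orientation': array([ 7.07107390e-01,  7.07105595e-01, -5.42256315e-04, -7.23169038e-04]), 'ft_force': array([0.35387265, 0.18362734, 0.46494672]), 'wrist_torque': array([-0.01846374, -0.01435209,  0.00145389]), 'finger_gap': 1.0008639638888257}
scene {'fx': 459.1866765782286, 'fy': 459.1866765782286, 'cx': 322.5773435063624, 'cy': 199.264929128494, 'extrinsics': array([[ 0.80848198,  0.26701067, -0.52446372, -0.02114737],
       [-0.58823325,  0.39448798, -0.70594679, -0.630202  ],
       [ 0.01839931,  0.87925226,  0.47600098,  0.56489258],
       [ 0.        ,  0.        ,  0.        ,  1.        ]])}
side {'fx': 460.10176113486665, 'fy': 460.10176113486665, 'cx': 321.430779153697, 'cy': 201.24182108914067, 'extrinsics': array([[-0.83720772,  0.27885839, -0.47044791, -0.02938723],
       [-0.54673401, -0.44699184,  0.70801145,  0.94126822],
       [-0.01285144,  0.84996252,  0.52668639,  0.6920269 ],
       [ 0.        ,  0.        ,  0.        ,  1.        ]])}
wrist {'fx': 333.04458249197154, 'fy': 333.04458249197154, 'cx': 319.594044493495, 'cy': 200.84896187632737, 'hand_eye': array([[ 5.28635119e-04,  9.63005749e-01,  2.69480329e-01,
         6.81866716e-02],
       [ 9.99999681e-01, -3.47708677e-04, -7.19122974e-04,
         3.50645689e-04],
       [-5.98818910e-04,  2.69480623e-01, -9.63005626e-01,
        -1.31547142e-01],
       [ 0.00000000e+00,  0.00000000e+00,  0.00000000e+00,
         1.00000000e+00]])}
```

View pics/scene0.png

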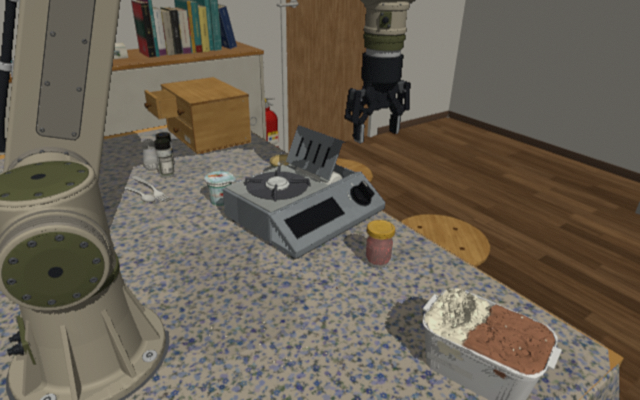

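View pics/side0.png

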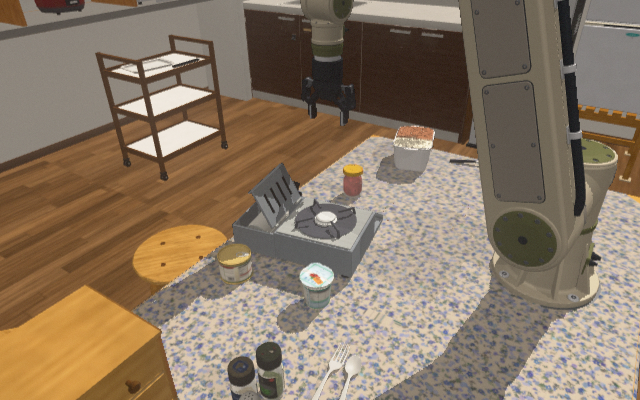

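View pics/wrist0.png

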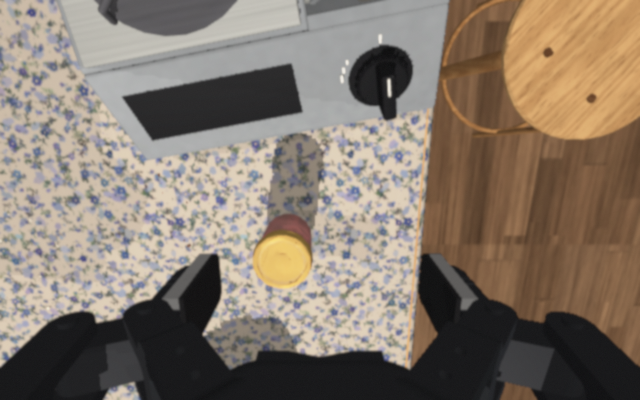

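```bash
python3 - <<'E'
import cv2
a=cv2.imread("pics/scene0.png")[110:270,190:400]; cv2.imwrite("pics/scene0z.png",cv2.resize(a,None,fx=3.75,fy=3.75,interpolation=cv2.INTER_CUBIC))
a=cv2.imread("pics/side0.png")[150:290,220:400]; cv2.imwrite("pics/side0z.png",cv2.resize(a,None,fx=4.2,fy=4.2,interpolation=cv2.INTER_CUBIC))
a=cv2.imread("pics/wrist0.png")[0:170,50:460]; cv2.imwrite("pics/wrist0z.png",cv2.resize(a,None,fx=1.95,fy=1.95,interpolation=cv2.INTER_CUBIC))
E
```

```text
(no output)
```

View pics/scene0z.png

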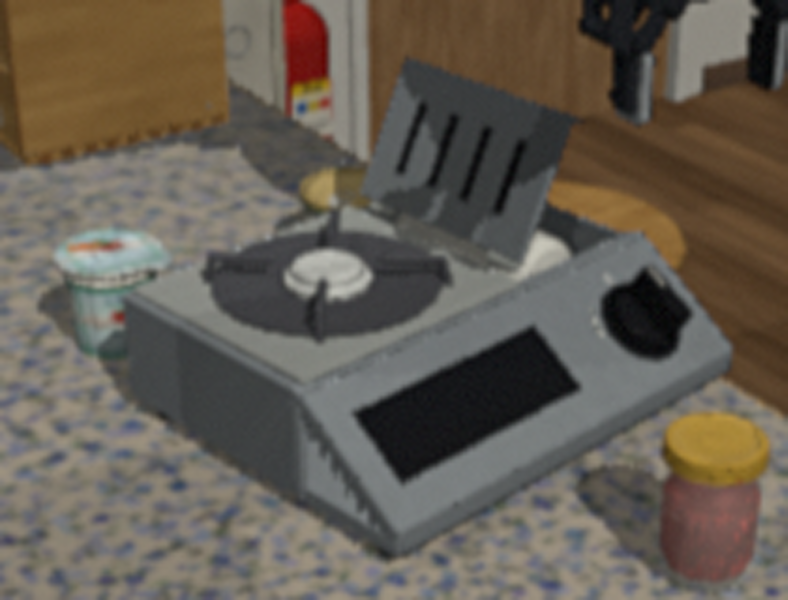

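View pics/side0z.png

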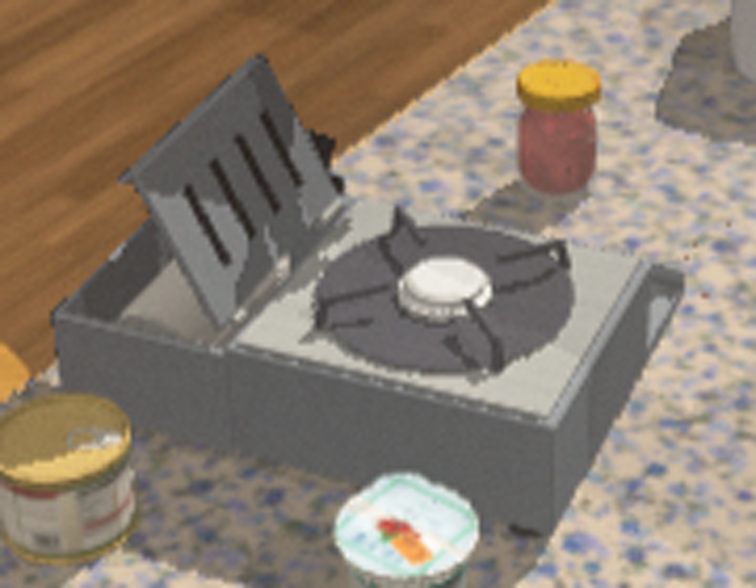

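View pics/wrist0z.png

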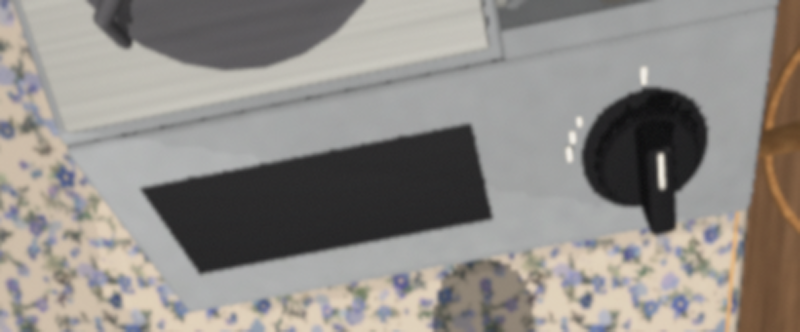

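```bash
cat > h.py <<'E'
import numpy as np, cv2
from scipy.spatial.transform import Rotation as R
from scipy.optimize import least_squares
from cell import *
def cam(n,state=None):
    m=camera_model(n)
    if 'extrinsics' in m: T=m['extrinsics']
    else:
        W=np.eye(4);W[:3,:3]=R.from_quat(state['orientation']).as_matrix();W[:3,3]=state['position'];T=W@m['hand_eye']
    return m,T
def proj(c,P):
    m,T=c
    p=(np.asarray(P)-T[:3,3])@T[:3,:3]
    return np.stack([m['fx']*p[...,0]/-p[...,2]+m['cx'],m['fy']*-p[...,1]/-p[...,2]+m['cy']],-1)
def stove(x,y,yaw):
    T=np.eye(4);T[:3,:3]=R.from_euler('z',yaw).as_matrix();T[:3,3]=[x,y,0];return T
def tf(T,P): return np.asarray(P)@T[:3,:3].T+T[:3,3]
E
cat > fit.py <<'E'
from h import *
s=read_state(); C={'s':cam('scene'),'d':cam('side'),'w':cam('wrist',s)}
t=np.deg2rad(35); n=np.array([-np.sin(t),0,np.cos(t)]); up=np.array([np.cos(t),0,np.sin(t)])
# params x,y,yaw,h, hy,hx,ang, ku(along slope from lip),ky
def pts(p):
    x,y,yaw,h,hy,hx,a,ku,ky=p
    xt=-.125+(.089-h)/np.tan(t)
    lip=lambda sy:[-.125,sy*.15,h]
    e=lambda dx:[hx+dx,hy-.102*np.cos(a),.089+.102*np.sin(a)]
    k=lambda o:np.array([-.125,ky,h])+ku*up+o*n
    return dict(lipL=lip(1),lipR=lip(-1),tL=[xt,.15,.089],tR=[xt,-.15,.089],bL=[.125,.15,.089],bR=[.125,-.15,.089],
     eF=e(-.075),eB=e(.075),hF=[hx-.075,hy,.089],hB=[hx+.075,hy,.089],kd=k(.012),kg=k(.024))
obs=[('s','lipL',294,256.7),('s','lipR',386,207.3),('s','bL',224.1,188.7),('s','eB',298.8,125.5),('s','eF',343.3,141.5),('s','hF',327.3,182.5),
('s','kd',361.5,193.2),('d','bL',352.1,250),('d','bR',234.3,225.7),('d','eF',282.4,164.3),('d','eB',251,192.4),('d','hB',272.4,227.4),
('w','tL',84.9,73.3),('w','lipL',147.4,160),('w','lipR',428.5,108.7),('w','tR',449,2.6),('w','kd',380.8,75.4),('s','tL',270.7,213)]
def res(p):
    T=stove(*p[:3]);P=pts(p)
    return np.concatenate([proj(C[c],tf(T,P[k]))-[u,v] for c,k,u,v in obs])
r=least_squares(res,[.6,.3,1.6,.03,-.03,0,1.2,.04,-.09],loss='soft_l1')
p=r.x;print(p.round(4))
for o,e in zip(obs,res(p).reshape(-1,2)):print(o,e.round(1))
T=stove(*p[:3])
for k,v in pts(p).items():print(k,tf(T,v).round(4))
np.save('p.npy',p)
E
python3 fit.py
```

```text
[ 0.5182  0.1624  1.7444  0.0315 -0.0387  0.0441  1.0307  0.0559 -0.0952]
('s', 'lipL', 294, 256.7) [ 1.6 -5.4]
('s', 'lipR', 386, 207.3) [-0.1 -5.8]
('s', 'bL', 224.1, 188.7) [-3.6 -3.2]
('s', 'eB', 298.8, 125.5) [ 0.1 -0.1]
('s', 'eF', 343.3, 141.5) [ 0.  -0.2]
('s', 'hF', 327.3, 182.5) [-0.4 -0.5]
('s', 'kd', 361.5, 193.2) [-1.3 -5.2]
('d', 'bL', 352.1, 250) [-0.7 -0.6]
('d', 'bR', 234.3, 225.7) [-3.1 -6.1]
('d', 'eF', 282.4, 164.3) [-0.5 -1.8]
('d', 'eB', 251, 192.4) [-0.3 -1.3]
('d', 'hB', 272.4, 227.4) [1.9 1.2]
('w', 'tL', 84.9, 73.3) [-11.4   0.5]
('w', 'lipL', 147.4, 160) [-5.   2.7]
('w', 'lipR', 428.5, 108.7) [4.8 2.2]
('w', 'tR', 449, 2.6) [ 0.3 -1.4]
('w', 'kd', 380.8, 75.4) [0.2 0.6]
('s', 'tL', 270.7, 213) [-2.6 -1.1]
lipL [0.392  0.0134 0.0315]
lipR [0.6875 0.0652 0.0315]
tL [0.3779 0.0942 0.089 ]
tR [0.6734 0.1461 0.089 ]
bL [0.3489 0.2596 0.089 ]
bR [0.6443 0.3115 0.089 ]
eF [0.6133 0.1477 0.1765]
eB [0.5874 0.2954 0.1765]
hF [0.5616 0.1386 0.089 ]
hB [0.5357 0.2864 0.089 ]
kd [0.6269 0.0941 0.0734]
kg [0.6281 0.0873 0.0833]
```

```bash
cat > fit2.py <<'E'
exec(open('fit.py').read().split('obs=[')[0])
import sys
def pts(p):
    x,y,yaw,h,hy,hx,a,ku,ky,xl,hw,zb=p
    xt=xl+(.089-h)/np.tan(t)
    lip=lambda sy:[xl,sy*hw,h]
    e=lambda dx:[hx+dx,hy-.102*np.cos(a),.089+.102*np.sin(a)]
    k=lambda o:np.array([xl,ky,h])+ku*up+o*n
    return dict(lipL=lip(1),lipR=lip(-1),tL=[xt,hw,.089],tR=[xt,-hw,.089],bL=[.125,hw,zb],bR=[.125,-hw,zb],
     eF=e(-.075),eB=e(.075),hF=[hx-.075,hy,.089],hB=[hx+.075,hy,.089],kd=k(.012),kg=k(.024))
obs=[('s','lipL',294,256.7),('s','lipR',386,207.3),('s','bL',224.1,188.7),('s','eB',298.8,125.5),('s','eF',343.3,141.5),('s','hF',327.3,182.5),
('s','kd',361.5,193.2),('d','bL',352.1,250),('d','bR',234.3,225.7),('d','eF',282.4,164.3),('d','eB',251,192.4),('d','hB',272.4,227.4),
('w','tL',84.9,73.3),('w','lipL',147.4,160),('w','lipR',428.5,108.7),('w','tR',449,2.6),('w','kd',380.8,75.4),('s','tL',270.7,213)]
def res(p):
    T=stove(*p[:3]);P=pts(p)
    return np.concatenate([proj(C[c],tf(T,P[k]))-[u,v] for c,k,u,v in obs]+[(p[9:]-[-.125,.15,.089])/.004])
r=least_squares(res,[.52,.2,1.74,.03,-.03,0,1.2,.04,-.09,-.125,.15,.089],loss='soft_l1')
p=r.x;print(p.round(4))
for o,e in zip(obs,res(p)[:-3].reshape(-1,2)):print(o,e.round(1))
T=stove(*p[:3])
for k,v in pts(p).items():print(k,tf(T,v).round(4))
# triangulate pairs independent of model
def tri(l):
    A=[];b=[]
    for c,u,v in l:
        m,E=C[c];d=E[:3,:3]@np.array([(u-m['cx'])/m['fx'],-(v-m['cy'])/m['fy'],-1]);d/=np.linalg.norm(d);M=np.eye(3)-np.outer(d,d);A.append(M);b.append(M@E[:3,3])
    return np.linalg.solve(sum(A),sum(b))
for k in dict.fromkeys(o[1] for o in obs):
    l=[(o[0],o[2],o[3]) for o in obs if o[1]==k]
    if len(l)>1: 
        P=tri(l);print(k,P.round(4),[ (proj(C[c],P)-[u,v]).round(1) for c,u,v in l])
E
python3 fit2.py
```

```text
[ 0.5212  0.1585  1.7458  0.033  -0.0364  0.0484  1.0301  0.0539 -0.0928
 -0.1191  0.1459  0.0807]
('s', 'lipL', 294, 256.7) [ 3.5 -7.6]
('s', 'lipR', 386, 207.3) [-1.  -6.4]
('s', 'bL', 224.1, 188.7) [ 0.2 -0.1]
('s', 'eB', 298.8, 125.5) [ 0.1 -0.1]
('s', 'eF', 343.3, 141.5) [ 0.  -0.2]
('s', 'hF', 327.3, 182.5) [-0.4 -0.5]
('s', 'kd', 361.5, 193.2) [-1.3 -5.3]
('d', 'bL', 352.1, 250) [-2.7  0.6]
('d', 'bR', 234.3, 225.7) [-1.  -3.9]
('d', 'eF', 282.4, 164.3) [-0.5 -1.8]
('d', 'eB', 251, 192.4) [-0.3 -1.3]
('d', 'hB', 272.4, 227.4) [1.9 1.2]
('w', 'tL', 84.9, 73.3) [-3.4  0.1]
('w', 'lipL', 147.4, 160) [0.  0.7]
('w', 'lipR', 428.5, 108.7) [3.5 0.8]
('w', 'tR', 449, 2.6) [-1.9 -0.4]
('w', 'kd', 380.8, 75.4) [0.2 0.6]
('s', 'tL', 270.7, 213) [ 0.1 -2. ]
lipL [0.3982 0.0158 0.033 ]
lipR [0.6856 0.0666 0.033 ]
tL [0.3843 0.0946 0.089 ]
tR [0.6717 0.1454 0.089 ]
bL [0.3557 0.2561 0.0807]
bR [0.6431 0.307  0.0807]
eF [0.6134 0.1478 0.1764]
eB [0.5873 0.2955 0.1764]
hF [0.5617 0.1386 0.089 ]
hB [0.5356 0.2863 0.089 ]
kd [0.6268 0.0941 0.0737]
kg [0.628  0.0873 0.0836]
lipL [0.3898 0.0147 0.018 ] [array([0.4, 0.1]), array([-0.7, -0.5])]
lipR [0.6892 0.0665 0.0139] [array([-0.5,  0.1]), array([1. , 0.8])]
bL [0.3524 0.252  0.0821] [array([-0.4,  0.4]), array([-0.4, -0.4])]
eB [0.5868 0.2963 0.175 ] [array([-0.3,  0.4]), array([-0.3, -0.5])]
eF [0.6126 0.1484 0.1739] [array([-0.5,  0.8]), array([-0.4, -0.7])]
kd [0.6306 0.0948 0.0581] [array([-0.7,  0. ]), array([1.4, 1.3])]
tL [0.384  0.095  0.0842] [array([0.2, 0.2]), array([-0.1, -0. ])]
```

Emit:
apply_moves:
  commands:
    - [0,[4,0,0],[0,0,0]]
    - [0,[4,0,0],[0,0,0]]
    - [0,[0,0,0],[0,0,0]]
    - [0,[0,0,0],[0,0,0]]
    - [0,[0,0,0],[0,0,0]]
  force: 40

```text
time_s: 0.78
position: [0.5751, 0.0791, 0.2422]
orientation: [0.707, 0.707, -0.0, 0.0]
ft_force: [-0.5, 0.1, -0.0]
finger_gap: 0.004
```

```bash
python3 - <<'E'
from h import *
s=read_state();print(s['time_s'],s['position'],s['finger_gap'])
im=grab_frame('wrist')[:,:,::-1];cv2.imwrite('pics/w1.png',im)
np.savez('w1.npz',p=s['position'],q=s['orientation'])
E
```

```text
0.775 [0.57505757 0.07911374 0.24221382] 0.003923972850649984
```

View pics/w1.png

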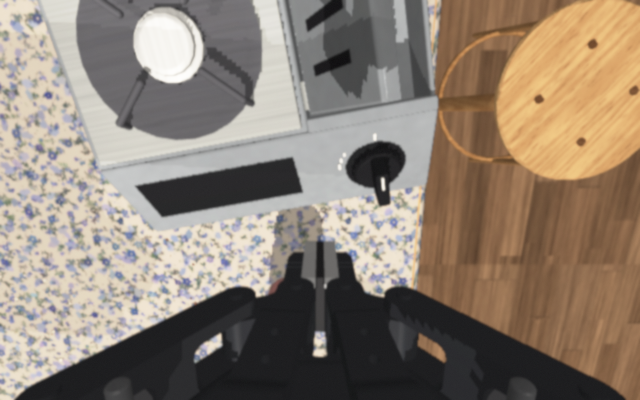

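```bash
python3 - <<'E'
import cv2,numpy as np
a=cv2.imread("pics/w1.png")[120:220,310:450]; b=cv2.imread("pics/wrist0.png")[30:130,310:450]
f=lambda a:cv2.resize(a,None,fx=5.6,fy=5.6,interpolation=cv2.INTER_CUBIC)
cv2.imwrite("pics/kz1.png",f(a));cv2.imwrite("pics/kz0.png",f(b))
E
```

```text
(no output)
```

View pics/kz1.png

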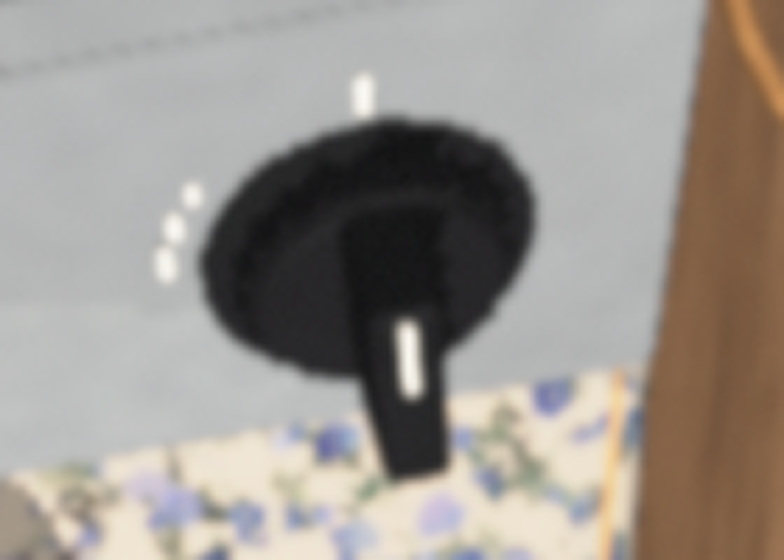

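View pics/kz0.png

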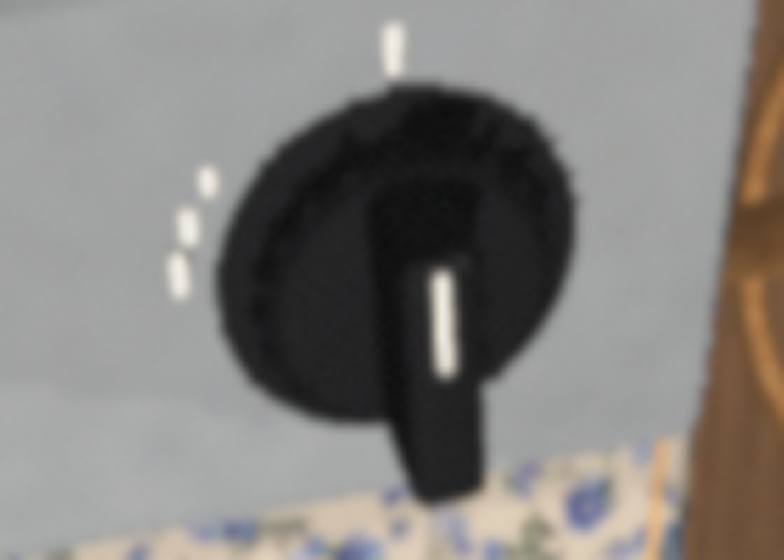

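```bash
cat > knob.py <<'E'
from h import *
s0=dict(position=[5.74506782e-01, 6.93948717e-05, 2.41407978e-01],orientation=[ 7.07107390e-01,  7.07105595e-01, -5.42256315e-04, -7.23169038e-04])
z=np.load('w1.npz');s1=dict(position=z['p'],orientation=z['q'])
c0=cam('wrist',s0);c1=cam('wrist',s1)
loc=np.array([[.0215,.006,.012],[.0215,-.006,.012],[-.0215,.006,.012],[-.0215,-.006,.012]])
v1=np.array([(375,318),(445,315),(392,478),(447,470)])/5.6+[310,120]
v0=np.array([(405,265),(478,262),(425,502),(484,488)])/5.6+[310,30]
def pose(p,yaw):
    t=np.deg2rad(35);S=R.from_euler('z',yaw).as_matrix()
    n=S@[-np.sin(t),0,np.cos(t)];u=S@[np.cos(t),0,np.sin(t)];K=np.stack([u,np.cross(n,u),n],1)
    return K@R.from_euler('z',p[3]).as_matrix()
def res(p):
    P=loc@pose(p,p[4]).T+p[:3]
    return np.concatenate([(proj(c0,P)-v0).ravel(),(proj(c1,P)-v1).ravel(),[(p[4]-1.743)/.01]])
r=least_squares(res,[.63,.088,.07,0,1.743]);print(r.x.round(4));print(res(r.x).round(1))
K=pose(r.x,r.x[4]);b=r.x[:3]-.024*K[:,2];print('axis',K[:,2],'base on panel',b)
a=np.arange(0,2*np.pi,.1)
for c,f,o in((c0,'wrist0',30),(c1,'w1',120)):
    im=cv2.imread(f'pics/{f}.png')[o:o+100,310:450];im=cv2.resize(im,None,fx=5.6,fy=5.6)
    for h in(0,.012):
        P=b+K@np.stack([.023*np.cos(a),.023*np.sin(a),a*0+h])[None][0] if 0 else b+(np.stack([.023*np.cos(a),.023*np.sin(a),a*0+h],1))@K.T
        for q in (proj(c,P)-[310,o])*5.6:cv2.circle(im,tuple(int(v) for v in q),2,(0,255,0),-1)
    for q in (proj(c,loc@K.T+r.x[:3])-[310,o])*5.6:cv2.circle(im,tuple(int(v) for v in q),3,(0,0,255),-1)
    cv2.imwrite(f'pics/ov_{f}.png',im)
E
python3 knob.py; python3 -c "
import cv2,numpy as np
cv2.imwrite('pics/ov.png',cv2.resize(np.vstack([cv2.imread('pics/ov_wrist0.png'),cv2.imread('pics/ov_w1.png')]),(420,600)))"
```

```text
[0.6327 0.0815 0.0713 0.0593 1.7425]
[-0.7  1.1  1.4 -1.9 -1.6  2.   1.3  1.5 -1.2 -0.5  0.3 -2.9 -1.1  1.
  1.6 -0.1 -0.1]
axis [ 0.09799046 -0.56514405  0.81915204] base on panel [0.63036202 0.09510933 0.05163115]
```

View pics/ov.png

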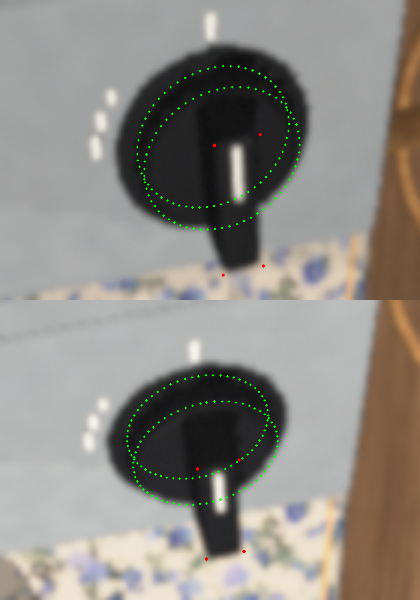

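Emit:
apply_moves:
  commands:
    - [0,[4.5,-0.7,0],[0,0,0]]
    - [0,[4.5,-0.7,0],[0,0,0]]
    - [0,[4.5,-0.7,0],[0,0,0]]
    - [0,[0,0,3],[0,0,0]]
    - [0,[0,0,3],[0,0,0]]

```text
time_s: 1.45
position: [0.5545, 0.2151, 0.182]
orientation: [0.707, 0.707, 0.001, 0.0]
ft_force: [-0.7, -0.6, -0.6]
finger_gap: -0.005
```

```bash
python3 - <<'E'
from h import *
s=read_state();print(s['time_s'],s['position'],s['ft_force'])
a=grab_frame('scene')[60:260,190:440,::-1];b=grab_frame('side')[100:300,200:450,::-1]
cv2.imwrite('pics/c1.png',cv2.resize(np.vstack([a,b]),None,fx=1.5,fy=1.5,interpolation=cv2.INTER_CUBIC))
E
```

```text
1.45 [0.55445794 0.21512804 0.18203747] [-0.72786403 -0.6208436  -0.58638308]
```

View pics/c1.png

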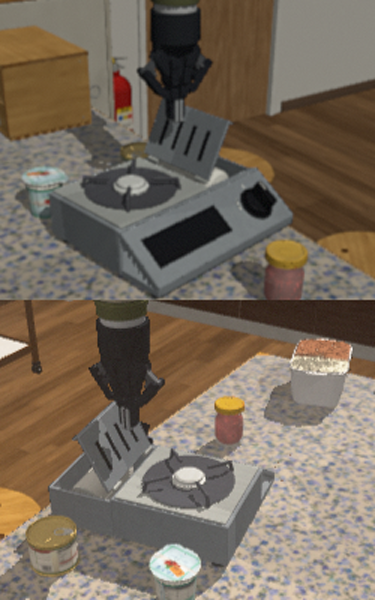

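Emit:
apply_moves:
  commands:
    - [0,[0.4,2.3,1.3],[0,0,0]]
    - [0,[0.2,1.3,0.9],[0,0,0]]
    - [0,[0.2,1.2,1.2],[0,0,0]]
    - [0,[0.15,0.8,1.4],[0,0,0]]
    - [0,[0.1,0.4,1.0],[0,0,0]]

```text
time_s: 2.17
position: [0.6143, 0.2253, 0.1232]
orientation: [0.707, 0.707, -0.0, -0.0]
ft_force: [1.2, -1.2, 1.6]
finger_gap: -0.003
```

Emit:
apply_moves:
  commands:
    - [0,[0.05,0.2,0.8],[0,0,0]]
    - [0,[0.05,0.2,0.7],[0,0,0]]
    - [0,[0,0,0.5],[0,0,0]]
    - [0,[0,0,0.3],[0,0,0]]
    - [0,[0,0,0],[0,0,0]]

```text
time_s: 2.8
position: [0.6179, 0.2265, 0.103]
orientation: [0.707, 0.707, 0.0, 0.0]
ft_force: [-2.0, -2.1, 7.9]
finger_gap: -0.0
```

```bash
python3 - <<'E'
from h import *
s=read_state();print(s['time_s'],s['position'],s['ft_force'])
a=grab_frame('scene')[60:260,190:440,::-1];b=grab_frame('side')[100:300,200:450,::-1]
cv2.imwrite('pics/c2.png',cv2.resize(np.vstack([a,b]),None,fx=1.5,fy=1.5,interpolation=cv2.INTER_CUBIC))
E
```

```text
2.8 [0.61790669 0.22648415 0.10302083] [-2.0377985  -2.07717786  7.93927271]
```

View pics/c2.png

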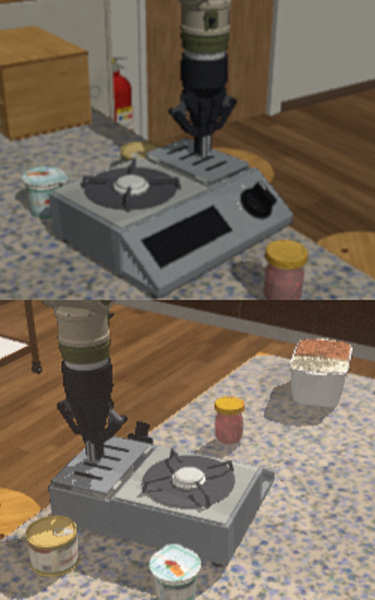

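Emit:
apply_moves:
  commands:
    - [0,[0,0,0.2],[0,0,0]]
    - [0,[0,0,0],[0,0,0]]
    - [0,[0,0,-3],[0,0,0]]
    - [0,[-1,0,-4.5],[0,0,0]]
    - [0.45,[-3,0,-3.5],[0,0,0]]

```text
time_s: 3.52
position: [0.6179, 0.1875, 0.2111]
orientation: [0.706, 0.708, 0.001, 0.0]
ft_force: [0.5, -0.5, -0.7]
finger_gap: 0.196
```

```bash
cat > plan.py <<'E'
from h import *
def rows(pos,quat,tp,tR,N):
    q0=R.from_quat(quat);rv=(q0.inv()*tR).as_rotvec()
    out=[];p=np.array(pos);q=q0
    for i in range(N):
        goal=np.array(pos)+(np.array(tp)-pos)*(i+1)/N; gq=q0*R.from_rotvec(rv*(i+1)/N)
        d=np.round(q.inv().apply(goal-p)*100,2);w=np.round((q.inv()*gq).as_rotvec(),3)
        out.append([d.tolist(),w.tolist()]);p=p+q.apply(d/100);q=q*R.from_rotvec(w)
    return out,p,q
def toolR(yaw=1.7425,th=0):
    t=np.deg2rad(35);S=R.from_euler('z',yaw).as_matrix()
    n=S@[-np.sin(t),0,np.cos(t)];u=S@[np.cos(t),0,np.sin(t)]
    M=np.stack([u,np.cross(-n,u),-n],1)   # tool x=u, z=-n
    return R.from_matrix(M)*R.from_rotvec([0,0,-th]),n,u
E
python3 - <<'E'
from plan import *
s=read_state();print(s['time_s'],s['position'],s['joints'].round(3),s['ft_force'])
tR,n,u=toolR(th=.06)
print(tR.as_matrix().round(3))
tp=np.array([.6304,.0951,.0516])+n*.10;print(tp)
r,p,q=rows(s['position'],s['orientation'],tp,tR,5)
for x in r:print(x,np.linalg.norm(x[0]),np.rad2deg(np.linalg.norm(x[1])))
# jar
c=cam('wrist',dict(position=[5.74506782e-01, 6.93948717e-05, 2.41407978e-01],orientation=[ 7.07107390e-01,  7.07105595e-01, -5.42256315e-04, -7.23169038e-04]))
m,E=c;d=E[:3,:3]@np.array([(283-m['cx'])/m['fx'],-(260-m['cy'])/m['fy'],-1]);l=(.085-E[2,3])/d[2];print('jar',E[:3,3]+l*d)
E
```

```text
3.525 [0.61793879 0.1874601  0.21107885] [0.17  0.461 0.189 1.297 0.    1.738] [ 0.45790944 -0.46910569 -0.70510573]
[[-0.199  0.975 -0.098]
 [ 0.795  0.219  0.565]
 [ 0.573  0.034 -0.819]]
[0.6402002  0.03858579 0.1335152 ]
[[-2.98, 0.44, 1.55], [0.007, 0.122, -0.044]] 3.3876983336773066 7.441616781207435
[[-3.16, 0.31, 1.17], [0.007, 0.122, -0.045]] 3.3838735200949817 7.461221755416411
[[-3.29, 0.17, 0.78], [0.007, 0.122, -0.044]] 3.3854689483142506 7.441616781207435
[[-3.37, 0.02, 0.37], [0.007, 0.123, -0.044]] 3.3903097203647934 7.495461818600705
[[-3.38, -0.11, -0.05], [0.007, 0.122, -0.045]] 3.382159073727905 7.461221755416411
jar [ 0.54024651 -0.07034435  0.085     ]
```

Emit:
apply_moves:
  commands:
    - [0.45,[-2.98,0.44,1.55],[0.007,0.122,-0.044]]
    - [0.45,[-3.16,0.31,1.17],[0.007,0.122,-0.045]]
    - [0.45,[-3.29,0.17,0.78],[0.007,0.122,-0.044]]
    - [0.45,[-3.37,0.02,0.37],[0.007,0.123,-0.044]]
    - [0.45,[-3.38,-0.11,-0.05],[0.007,0.122,-0.045]]

```text
time_s: 4.15
position: [0.6402, 0.0366, 0.1324]
orientation: [0.592, 0.747, 0.202, -0.225]
ft_force: [0.3, 0.8, 0.2]
finger_gap: 0.452
```

Emit:
apply_moves:
  commands:
    - [0.45,[0,0,0],[0,0,0]]
    - [0.45,[0,0,0],[0,0,0]]
    - [0.45,[0,0,0],[0,0,0]]
    - [0.45,[0,0,0],[0,0,0]]
    - [0.45,[0,0,0],[0,0,0]]

```text
time_s: 4.78
position: [0.64, 0.0386, 0.133]
orientation: [0.592, 0.748, 0.2, -0.224]
ft_force: [0.3, -0.4, 0.8]
finger_gap: 0.447
```

```bash
python3 - <<'E'
from plan import *
s=read_state();print(s['time_s'],s['position'],s['joints'].round(3),s['ft_force'],s['finger_gap'])
print(R.from_quat(s['orientation']).as_matrix().round(3))
im=grab_frame('wrist')[:,:,::-1];cv2.imwrite('pics/w2.png',im)
np.savez('w2.npz',p=s['position'],q=s['orientation'])
a=grab_frame('scene')[60:260,190:440,::-1];cv2.imwrite('pics/c3.png',cv2.resize(a,None,fx=2.5,fy=2.5,interpolation=cv2.INTER_CUBIC))
E
```

```text
4.775 [0.63995881 0.03858909 0.13303109] [-0.302  0.68   0.219  1.418  0.535  0.952] [ 0.34751766 -0.39763192  0.78395939] 0.4466844889788391
[[-0.199  0.975 -0.097]
 [ 0.796  0.219  0.564]
 [ 0.572  0.035 -0.82 ]]
```

View pics/w2.png

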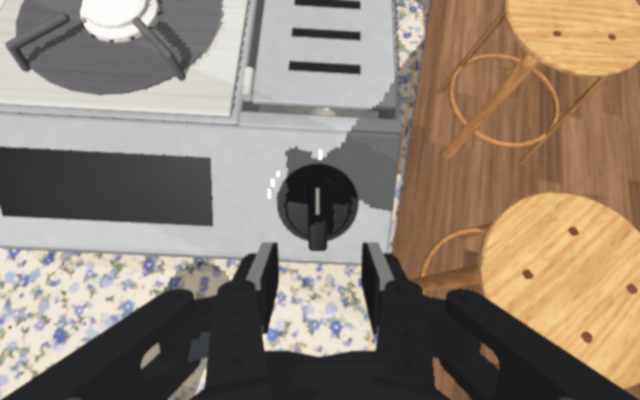

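View pics/c3.png

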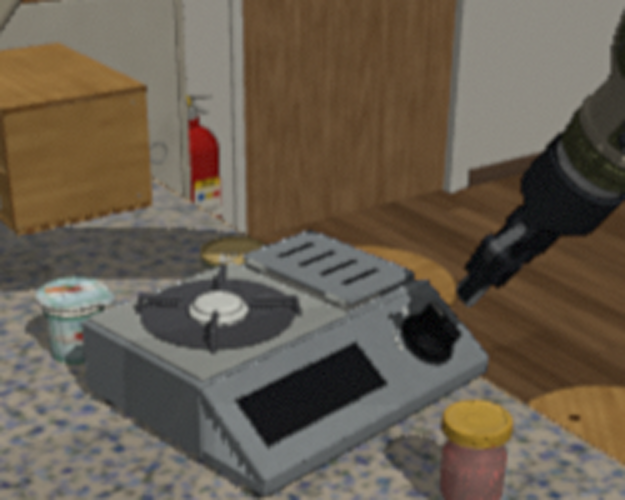

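```bash
python3 - <<'E'
from h import *
z=np.load('w2.npz');c=cam('wrist',dict(position=z['p'],orientation=z['q']))
K=R.from_quat(z['q']).as_matrix()@np.diag([1,-1,-1.]);b=np.array([.6304,.0951,.0516])
f=7.5;o=[265,145]
im=cv2.imread('pics/w2.png')[145:225+30,265:370];im=cv2.resize(im,None,fx=f,fy=f,interpolation=cv2.INTER_CUBIC)
im=im[:600]
cv2.imwrite('pics/k2.png',im)
im=im.copy()
dr=lambda P,col:[cv2.circle(im,tuple(int(v) for v in q),2,col,-1) for q in (proj(c,b+np.array(P)@K.T)-o)*f]
a=np.arange(0,6.28,.06)
dr(np.stack([.023*np.cos(a),.023*np.sin(a),a*0+.012],1),(0,255,0))
dr(np.stack([.023*np.cos(a),.023*np.sin(a),a*0],1),(255,255,0))
dr([[x,y,.036] for x in np.linspace(-.0215,.0215,15) for y in(-.006,.006)],(0,0,255))
dr([[x,y,.011] for x in (-.0215,.0215) for y in(-.006,.006)],(255,0,255))
cv2.imwrite('pics/k2o.png',im)
E
```

```text
(no output)
```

View pics/k2.png

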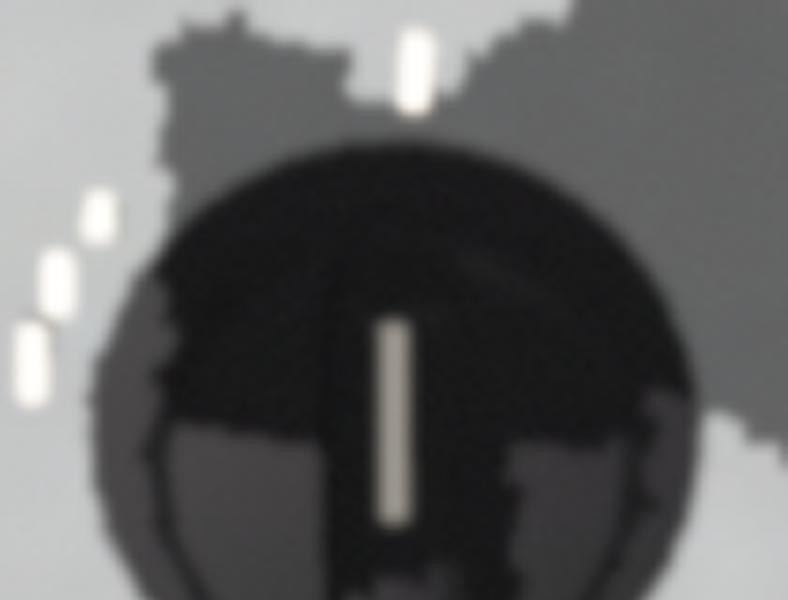

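View pics/k2o.png

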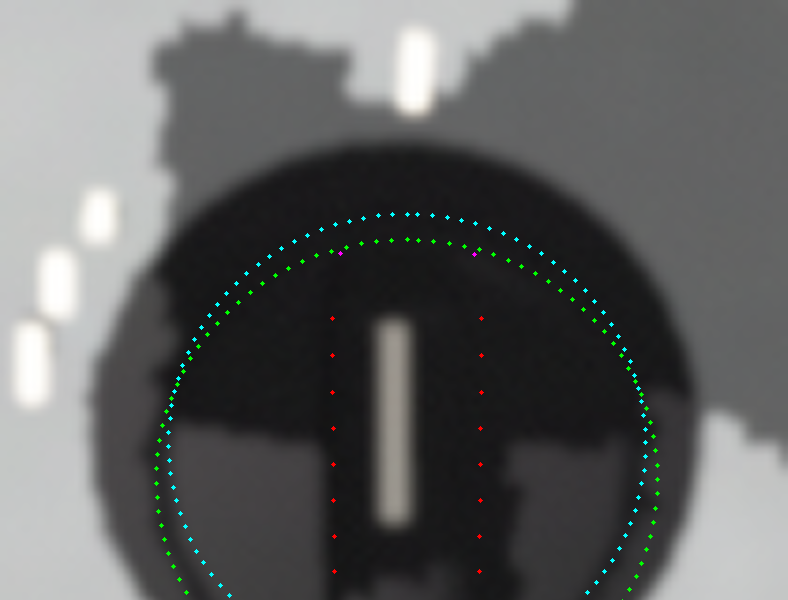

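```bash
python3 - <<'E'
from h import *
z=np.load('w2.npz');c=cam('wrist',dict(position=z['p'],orientation=z['q']))
K=R.from_quat(z['q']).as_matrix()@np.diag([1,-1,-1.]);b=np.array([.6304,.0951,.0516])
f=6;o=[265,155]
im=cv2.imread('pics/w2.png')[155:255,265:370];im=cv2.convertScaleAbs(cv2.resize(im,None,fx=f,fy=f,interpolation=cv2.INTER_CUBIC),alpha=2.5)
a=np.arange(0,6.28,.06)
b=b-K[:,1]*-.0011*-1 if 0 else b+K[:,1]*.0011
dr=lambda P,col:[cv2.circle(im,tuple(int(v) for v in q),2,col,-1) for q in (proj(c,b+np.array(P)@K.T)-o)*f]
dr(np.stack([.023*np.cos(a),.023*np.sin(a),a*0+.012],1),(0,255,0))
dr(np.stack([.029*np.cos(a),.029*np.sin(a),a*0],1),(255,255,0))
dr([[x,y,.036] for x in np.linspace(-.0215,.0215,15) for y in(-.006,.006)],(0,0,255))
dr([[x,y,.011] for x in (-.0215,.0215) for y in(-.006,.006)],(255,0,255))
cv2.imwrite('pics/k2p.png',im)
E
```

```text
(no output)
```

View pics/k2p.png

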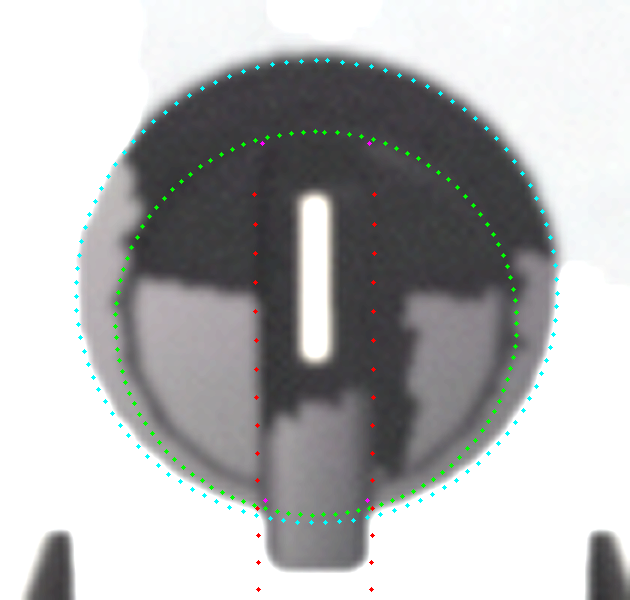

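```bash
python3 - <<'E'
from plan import *
s0=dict(position=[5.74506782e-01, 6.93948717e-05, 2.41407978e-01],orientation=[ 7.07107390e-01,  7.07105595e-01, -5.42256315e-04, -7.23169038e-04])
C=[cam('wrist',s0)]
for k in('w1','w2'):
    z=np.load(k+'.npz');C.append(cam('wrist',dict(position=z['p'],orientation=z['q'])))
K=R.from_quat(z['q']).as_matrix()@np.diag([1,-1,-1.]);b=np.array([.6304,.0951,.0516])+K[:,1]*.0011
F=dict(off=[(380.2,38.9),(374.8,137.0),(320.2,154.6)],lt=[(388.6,78.2),(382.3,177.1),(317.4,187.4)],lb=[(389.8,97.5),(383.9,190.9),(317.5,215.3)],dash=[(341.8,79.5),(339.6,167.3),(269.3,193.4)])
for k,v in F.items():
    f=lambda P:np.concatenate([proj(c,P)-o for c,o in zip(C,v)])
    r=least_squares(f,b);print(k,r.x.round(4),'knob frame mm',((r.x-b)@K*1000).round(1),f(r.x).round(1))
E
```

```text
off [0.624  0.1222 0.0762] knob frame mm [36.9 -1.7  4.2] [ 0.1 -0.1 -0.1  0.  -0.   0. ]
lt [0.6287 0.0904 0.0964] knob frame mm [22.2  0.1 39.2] [ 0.1 -0.  -0.  -0.  -0.1  0. ]
lb [0.6322 0.0762 0.0878] knob frame mm [ 5.3 -0.  40.5] [ 0.2 -0.  -0.2 -0.  -0.1  0. ]
dash [0.5945 0.0924 0.0597] knob frame mm [ 9.6 34.2  4.6] [ 0.3 -0.2 -0.  -0.  -0.3  0.2]
```

```bash
python3 - <<'E'
from plan import *
z=np.load('w2.npz')
K=R.from_quat(z['q']).as_matrix()@np.diag([1,-1,-1.]);b=np.array([.6304,.0951,.0516])+K[:,1]*.0011
B=b+K@[.0018,.0003,.0043];np.save('B.npy',B);print(B,B+.024*K[:,2])
s=read_state();Rt=R.from_quat(s['orientation'])
for o in(.05,.025):print(o,(Rt.inv().apply(B+o*K[:,2]-s['position'])*100).round(2))
print(B+.036*K[:,2])
E
```

```text
[0.62909523 0.09380065 0.05610547] [0.63142971 0.08025774 0.07578134]
0.05 [ 0.27 -0.1   4.51]
0.025 [ 0.27 -0.1   7.01]
[0.63259696 0.07348628 0.08561927]
```

Emit:
apply_moves:
  commands:
    - [0.45,[0.27,-0.1,2.0],[0,0,0]]
    - [0.45,[0,0,2.0],[0,0,0]]
    - [0.45,[0,0,1.5],[0,0,0]]
    - [0.45,[0,0,1.5],[0,0,0]]
    - [0.45,[0,0,0],[0,0,0]]
  force: 40

```text
time_s: 5.5
position: [0.6306, 0.0798, 0.0751]
orientation: [0.593, 0.747, 0.2, -0.225]
ft_force: [-0.0, -1.3, -0.3]
finger_gap: 0.451
```

```bash
python3 - <<'E'
from plan import *
s=read_state();print(s['time_s'],s['position'],s['ft_force'],s['finger_gap'])
B=np.load('B.npy');Rt=R.from_quat(s['orientation']);print('tool->base',Rt.inv().apply(B-s['position']).round(4))
im=grab_frame('wrist')[130:400,200:460,::-1];cv2.imwrite('pics/w3.png',cv2.resize(im,None,fx=2,fy=2))
E
```

```text
5.5 [0.63063474 0.07981446 0.07505373] [-0.01506399 -1.26791044 -0.26489438] 0.45137762646015767
tool->base [0.0006 0.001  0.0236]
```

View pics/w3.png

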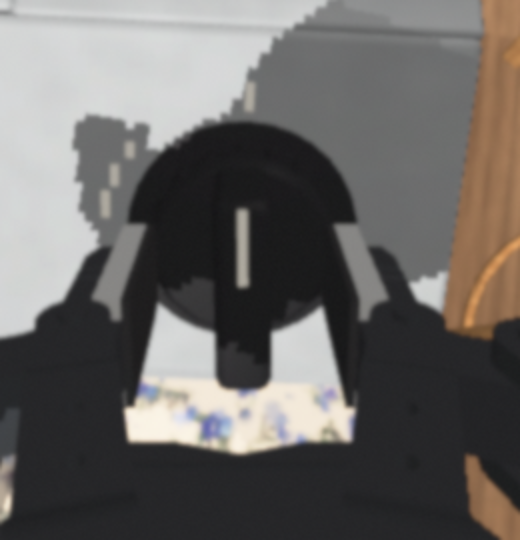

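Emit:
apply_moves:
  commands:
    - [0.3,[0,0.05,-0.1],[0,0,0]]
    - [0,[0,0,0],[0,0,0]]
    - [0,[0,0,0],[0,0,0]]
    - [0,[0,0,0],[0,0,0]]
    - [0,[0,0,0],[0,0,0]]
  force: 50

```text
time_s: 6.18
position: [0.6319, 0.0777, 0.0777]
orientation: [0.593, 0.747, 0.2, -0.224]
ft_force: [-4.2, -3.7, 4.9]
finger_gap: 0.123
```

```bash
cat > st.py <<'E'
from plan import *
s=read_state();B=np.load('B.npy');Rt=R.from_quat(s['orientation'])
z=np.load('w2.npz');K=R.from_quat(z['q']).as_matrix()@np.diag([1,-1,-1.])
print(round(s['time_s'],2),'gap',round(s['finger_gap'],3),'knobframe TCP mm',((s['position']-B)@K*1000).round(1),'F knobframe',(s['ft_force']@K).round(1),'tau',s['wrist_torque'].round(2))
print('turn', (R.from_matrix(K@np.diag([1,-1,-1.])).inv()*Rt).as_rotvec().round(3),s['joints'].round(2))
E
python3 st.py
```

```text
6.17 gap 0.123 knobframe TCP mm [-1.   0.1 27.1] F knobframe [0.7 4.7 5.7] tau [-0.56  0.62  0.51]
turn [0.    0.    0.003] [-0.25  0.69  0.09  1.25  0.55  1.01]
```

Emit:
apply_moves:
  commands:
    - [0,[0,0,0.3],[0,0,0]]
    - [0,[0,0,0.3],[0,0,0]]
    - [0,[0,0,0.3],[0,0,0]]
    - [0,[0,0,0.1],[0,0,0]]
    - [0,[0,0,0],[0,0,0]]

```text
time_s: 6.8
position: [0.6311, 0.0823, 0.0711]
orientation: [0.594, 0.747, 0.2, -0.223]
ft_force: [-6.7, -9.9, 12.7]
finger_gap: 0.128
```

```bash
python3 st.py
```

```text
6.8 gap 0.128 knobframe TCP mm [-1.1  0.  19. ] F knobframe [ 0.7  8.3 15.3] tau [-0.55  1.33  1.07]
turn [-0.001 -0.001  0.004] [-0.24  0.69  0.08  1.23  0.55  1.02]
```

Emit:
apply_moves:
  commands:
    - [0,[0.1,-0.15,0],[0,0,-0.1]]
    - [0,[0,0,0],[0,0,-0.15]]
    - [0,[0,0,0],[0,0,-0.16]]
    - [0,[0,0,0],[0,0,-0.16]]
    - [0,[0,0,0],[0,0,-0.16]]

```text
time_s: 7.42
position: [0.6317, 0.0828, 0.0715]
orientation: [0.285, 0.91, 0.268, -0.135]
ft_force: [0.6, -6.6, 9.7]
finger_gap: 0.124
```

```bash
python3 st.py
```

```text
7.42 gap 0.124 knobframe TCP mm [-0.5 -0.7 19. ] F knobframe [ 0.2  0.5 11.7] tau [-0.47  0.1   0.05]
turn [-0.004 -0.003 -0.734] [-0.24  0.69  0.07  1.23  0.55  0.29]
```

Emit:
apply_moves:
  commands:
    - [0,[0,0,0],[0,0,-0.16]]
    - [0,[0,0,0],[0,0,-0.16]]
    - [0,[0,0,0],[0,0,-0.16]]
    - [0,[0,0,0],[0,0,-0.1]]
    - [0,[0,0,0],[0,0,-0.06]]

```text
time_s: 8.05
position: [0.6319, 0.0835, 0.0719]
orientation: [-0.014, 0.954, 0.297, -0.044]
ft_force: [0.7, -6.2, 10.2]
finger_gap: 0.122
```

```bash
python3 st.py
```

```text
8.05 gap 0.122 knobframe TCP mm [ 0.3 -1.  19. ] F knobframe [ 0.7  0.3 11.9] tau [-0.03  0.24 -0.31]
turn [-0.004 -0.004 -1.371] [-0.24  0.69  0.07  1.23  0.55 -0.35]
```

Emit:
apply_moves:
  commands:
    - [0,[0,0,0],[0,0,-0.04]]
    - [0,[0,0,0],[0,0,-0.04]]
    - [0,[0,0,0],[0,0,0]]
    - [0,[0,0,0],[0,0,0]]
    - [0,[0,0,0],[0,0,0]]

```text
time_s: 8.68
position: [0.6318, 0.0835, 0.0719]
orientation: [-0.05, 0.952, 0.299, -0.033]
ft_force: [2.1, -5.2, 10.5]
finger_gap: 0.127
```

```bash
python3 st.py
```

```text
8.68 gap 0.127 knobframe TCP mm [ 0.3 -0.9 19.1] F knobframe [ 1.4 -1.3 11.7] tau [-0.02  0.67 -1.21]
turn [-0.005 -0.004 -1.446] [-0.24  0.69  0.07  1.23  0.56 -0.42]
```

Emit:
apply_moves:
  commands:
    - [0,[0,0,-0.3],[0,0,0.05]]
    - [0,[0,0,-0.3],[0,0,0]]
    - [0,[0,0,-0.4],[0,0,0]]
    - [0,[0,0,0],[0,0,0]]
    - [0.45,[0,0,0],[0,0,0]]

```text
time_s: 9.3
position: [0.631, 0.0787, 0.0776]
orientation: [-0.028, 0.953, 0.297, -0.042]
ft_force: [-0.9, 0.4, 0.5]
finger_gap: 0.321
```

```bash
python3 st.py
```

```text
9.3 gap 0.321 knobframe TCP mm [-0.1  0.7 26.4] F knobframe [0.7 0.8 0.1] tau [-0.48 -0.13 -0.  ]
turn [-1.000e-03 -0.000e+00 -1.398e+00] [-0.25  0.69  0.09  1.25  0.55 -0.39]
```

Emit:
apply_moves:
  commands:
    - [0.45,[0,0,0],[0,0,0]]
    - [0.45,[0,0,0],[0,0,0]]
    - [0.45,[0,0,-2],[0,0,0]]
    - [0.45,[0,0,-4],[0,0,0]]
    - [0.45,[0,0,-4],[0,0,0]]

```text
time_s: 9.93
position: [0.6399, 0.0223, 0.1599]
orientation: [-0.028, 0.953, 0.298, -0.043]
ft_force: [1.0, -0.1, 0.4]
finger_gap: 0.451
```

```bash
python3 st.py;python3 - <<'E'
from plan import *
s=read_state();np.savez('w4.npz',p=s['position'],q=s['orientation'])
im=grab_frame('wrist')[:,:,::-1];cv2.imwrite('pics/w4.png',im)
a=grab_frame('scene')[60:290,190:440,::-1];b=grab_frame('side')[100:330,200:450,::-1]
cv2.imwrite('pics/c4.png',cv2.resize(np.hstack([a,b]),None,fx=1.6,fy=1.6,interpolation=cv2.INTER_CUBIC))
E
```

```text
9.93 gap 0.451 knobframe TCP mm [  0.3   1.5 126.5] F knobframe [-0.  -0.9  0.4] tau [-0.56 -0.12  0.05]
turn [ 0.     0.002 -1.398] [-0.33  0.68  0.28  1.5   0.53 -0.47]
```

View pics/w4.png

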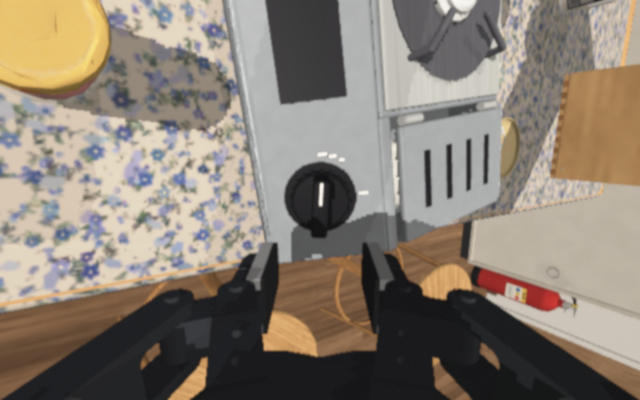

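View pics/c4.png

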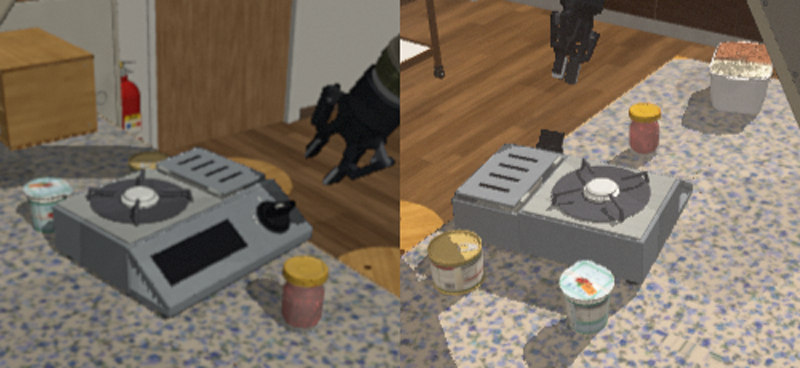

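```bash
python3 - <<'E'
from plan import *
z=np.load('w2.npz');K=R.from_quat(z['q']).as_matrix()@np.diag([1,-1,-1.]);B=np.load('B.npy')
z=np.load('w4.npz');c=cam('wrist',dict(position=z['p'],orientation=z['q']))
f=7;o=[275,145]
im=cv2.imread('pics/w4.png')[145:245,275:375]
hsv=cv2.resize(im,None,fx=f,fy=f,interpolation=cv2.INTER_CUBIC);im=cv2.convertScaleAbs(hsv,alpha=1.6)
for q,col in((1.34,(0,0,255)),(1.24,(0,255,0)),(1.44,(255,0,0))):
    P=np.array([[x,y,.036] for x in(.0204,.0035) for y in (-.0012,.0012)])@R.from_euler('z',q).as_matrix().T
    for a in (proj(c,B+P@K.T)-o)*f:cv2.circle(im,tuple(int(v) for v in a),3,col,-1)
cv2.imwrite('pics/k4.png',im[:600])
# cover corners predicted for shut vs open .1 in scene/side
p=np.load('p.npy');T=stove(.518,.164,1.7425)
hf,hb=np.array([.5617,.1386,.089]),np.array([.5357,.2864,.089])
r=np.array([.985,.171,0])
for n,(x0,y0) in(('scene',(190,60)),('side',(200,100))):
    im=cv2.resize(grab_frame(n)[y0:y0+200,x0:x0+200,::-1],None,fx=3,fy=3,interpolation=cv2.INTER_CUBIC)
    for a,col in((0,(0,0,255)),(.1,(0,255,0))):
        for h in(hf,hb):
            e=h+.102*(r*np.cos(a)+[0,0,np.sin(a)])+np.array([0,0,.003])
            q=(proj(cam(n),e)-[x0,y0])*3;cv2.circle(im,tuple(int(v) for v in q),3,col,-1)
    cv2.imwrite(f'pics/cv_{n}.png',im)
E
python3 -c "
import cv2,numpy as np
cv2.imwrite('pics/cv.png',cv2.resize(np.hstack([cv2.imread('pics/cv_scene.png')[100:500],cv2.imread('pics/cv_side.png')[50:450]]),(800,267)))"
```

```text
(no output)
```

View pics/k4.png

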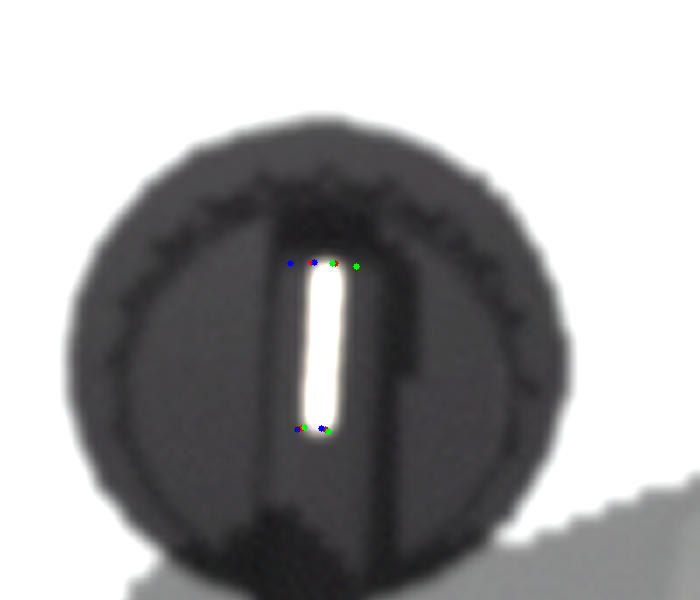

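View pics/cv.png

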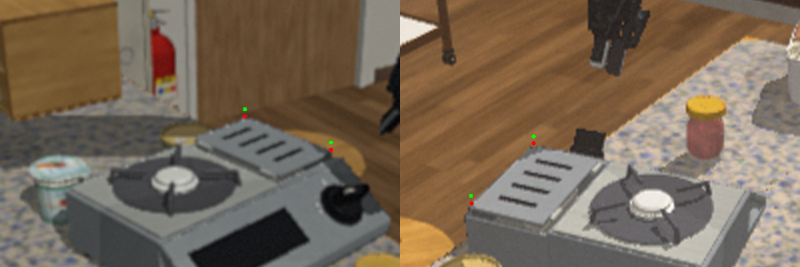

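```bash
python3 -c "
from cell import *
print(read_state()['time_s'],close_job())"
```

```text
the job is handed in; nothing more can be done
10.175 None
```

The cover is shut, the knob is at its end stop and back out, and the job is handed in at 10.2 s of the 48 s allowed. `close_job` reported no verdict.

- **Cover:** I pushed it shut with the closed fingertips. They ended at 92 mm, the height of the shut cover's top face, with about 8 N on them. The last scene and side pictures match the shut position.
- **Knob:** I gripped the bar and pressed it in about 8 mm, where the force rose to 15 N. I then turned it anticlockwise until the end stop resisted with about 1.4 N m. I let it spring out still gripped, opened the fingers, and backed off about 10 cm.
- **Last checks:** The white line puts the knob at about 1.40 rad (give or take 0.03) and fully out. The jar, tin and pot stand in the last pictures and the arm never went near them, but I did not measure their positions afterwards.
- **What disagreed:** My first estimate of the knob's height was about 4 mm too low. I corrected it from three wrist views before gripping. The fingertips pressed lightly on the knob's disc while closing, at about 6 N, which is below the 7 N that starts the push.

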